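Ink the dauber, hang it up and shut the ink pot

ROBOT

A 6-joint arm with a two-finger parallel gripper is mounted at the origin on a cart in front of the work surface, level with it; the furniture and walls round the work are solid. World frame = base frame: x ahead of the robot, y to its left, z up, the work surface at z = 0. Lengths are in m, angles in rad, forces in N, time in s.
With the tool pointing down it reaches from about 0.35 to 0.975 m from the base axis. Payload 7.1 kg.
Tool frame: the origin (TCP) lies midway between the tips of the shut fingers; the grasp point (between the pads) lies 19 mm behind it; z points along the fingers, y is the line along which they close (so a half turn about z gives the same grasp; the last joint's range is limited). The gripper opens to 88 mm and grips with 3 to 60 N. Pads are 20 mm wide; open, the fingers measure 115 mm over their backs; the gripper's body (75 mm by 178 mm) begins 61 mm behind the grasp point.
Start: joints at [-1.363, 0.423, 1.63, -0, 1.089, -0.019], TCP at [0.141, -0.609, 0.223] pointing down, gripper open.
Joint ranges: [-3, 3], [-0.9, 2.11], [0.09, 2.58], [-1.31, 4.45], [0.11, 2.69], [-2.54, 2.54]. Speed limits (rad/s): [2.39, 2.39, 3.01, 3.14, 3.14, 3.14].

INTERFACE

Orientations are given as a unit quaternion [w, x, y, z].
In Python, from station import move_pose, movel, movej, command_gripper, wait, inverse_kinematics, read_camera, camera_info, MotionError, job_done, get_time, get_joint_pos, get_qvel, get_effort, get_tcp_pos, get_ee_rot, get_ft_force, get_ft_torque, get_grip_width, get_finger_force gives the robot as it stands. Calls block until the motion is done:
- move_pose(position, orientation): joint-space move of the TCP to a pose.
- movel(position, frame=None, v=0.15, until_force=None): straight line of the TCP; frame=None keeps the orientation; v is the mean speed in m/s. With until_force (N) it stops when the force on the tool has changed by that much, and returns True; else False.
- movej(angles): joint-space move.
- command_gripper(opening): opening from 0.0 (shut) to 1.0 (fully open); the grip force is fixed at half the most; returns when the fingers have stopped.
- wait(seconds).
- inverse_kinematics(position, orientation): joint angles nearest the present ones, or None.
- read_camera(name): name is "scene" or "top"; returns the picture (400x640x3 uint8, red, green, blue); there is no depth.
- camera_info(name): a dict with "intrinsics" (3x3 intrinsics, pixels), "T" (4x4, takes a point from camera to world coordinates). Camera axes: x right, y up, looking along -z (the intrinsics and any distortion apply to the point x, -y, -z); pixel columns grow to the right and rows downward; lengths in m; the calibration is good to about 2 mm. A picture is of the moment at which its call begins. camera_info takes no time and is no camera call.
A pose or a line that the arm cannot do raises MotionError and nothing moves.
- job_done(): hands the job in; it is judged then, once.
Readings, each from a call of its own:
- get_time(): time.
- get_joint_pos(): joint angles.
- get_qvel(): joint speeds.
- get_effort(): joint torques, N m.
- get_tcp_pos(): TCP position.
- get_ee_rot(): TCP orientation.
- get_ft_force(): force on the tool from outside, world axes, zero at the start.
- get_ft_torque(): the same for the moment, N m.
- get_grip_width(): opening from 0.0 (shut) to 1.0 (fully open).
- get_finger_force(): force on a finger pad.
Only numpy, scipy, OpenCV 4.12 (cv2) and the standard library are available. Lean on these libraries where they do the work, as an engineer would, in place of code of your own. Each camera call takes 0.05 s, during which the arm holds its last target. There are 200 camera calls.

TASK

Swing the ink pot's cover aside, then dip the head of the dauber into the pot and press the sprung ink pad at the bottom well down with it. Hang the dauber by its ring on the hook of the stand so that it hangs freely and still, and only then swing the cover fully shut again. Leave the tape roll, the glue stick and the squeeze bottle where they stand.

Things in the scene. Friction and masses are not known exactly. Their poses are not given: they have to be found in the camera images.
- dauber: Inking dauber, 176 mm tall, 0.08 to 0.17 kg, standing loose on its head. Origin: centre of the head's underside, z up the tool. Round rubber-soled head 50 mm across, 34 mm high; wooden stem 14 mm thick; steel ring (see ring_top); on top a wooden grip block, 134 to 176 mm high, 20 mm thick along the tool's x, 30 mm wide along its y. Looks the same after a half turn about z.
- dauber_head (a point): centre of the underside of the dauber's head (the dauber's origin)
- ring_top (a point): underside of the top of the dauber's round hanging ring, 128 mm above the head's underside: this point rests on the hook. The ring stands in the tool's y-z plane, its hole looks along the tool's x: opening 44 mm across (84 to 128 mm high), 8 mm thick wire, 60 mm across outside
- ink_pot: Grey round ink pot fixed to the worktop, 70 mm high, 88 mm across, bore 76 mm, foot flange 110 mm across. Origin: on its axis at worktop level, z up. The cover's upright pivot stands 52 mm out along the pot's +x; the knob of the shut cover lies on the pot's -x side.
- pot_cover (a joint): Swivel of the flat aluminium cover on the pot (92 mm across, top face at 76 mm height), level, about a vertical pivot: 0 rad fully shut (a stop), 2.2 fully aside (a stop), counter-clockwise from above as it opens. Light friction (about 1 N at the knob), stays where left; starts at 0 to 0.2. The mouth is clear for the dauber from about 1.75.
- cover_hinge (a point): the cover's vertical pivot axis, at 71 mm height, at the rim of the pot
- cover_knob (a point): top of the upright black knob on the cover (16 mm in diameter, 40 mm tall, from 76 to 116 mm height), 88 mm from the pivot; push it sideways to swing the cover
- ink_pad (a joint): Travel of the sprung ink pad in the pot: 0 up, 0.008 m fully down (a stop). About 1 N to start, 5 N fully down; it springs back.
- ink_pad_top (a point): centre of the top face of the round black ink pad (66 mm across) inside the pot, 30 mm above the worktop when up
- hook_stand: Stand fixed to the worktop: plywood base 115 x 70 x 10 mm (80 mm in front of the post to 35 mm behind it), 8 mm thick steel post and, from its top, a level 8 mm thick prong along the stand's -x with upturned end. Origin: foot of the post's axis at worktop level. Prong level to 62 mm from the post's axis; its tip ends 74 mm out, top of tip at 173 mm height.
- hook_seat (a point): on the upper side of the prong, 163 mm above the worktop, 42 mm from the post's axis: middle of the place where the ring shall rest
- tape_roll: bystander: pink tape roll lying flat, 94 mm across, 16 mm high, origin at the centre of its underside
- glue_stick: bystander: upright glue stick, 30 mm across, 95 mm tall, origin at the centre of its foot
- squeeze_bottle: bystander: upright squeeze bottle, 37 mm across, 98 mm tall, origin at the centre of its foot
Things that resemble listed ones, but are neither listed nor needed, are in the scene too. There is more than one size of the ink_pot; the one meant has the size given above. What is shaped like the dauber but red is not meant.

How it is judged:
By the outcome, as a careful person would: the job done as asked, in the order asked, and still so for the second after the job is handed in, with the robot touching nothing.
It also fails if it takes over 72 s, if anything falls off the work surface, if the arm or the gripper's body presses on something with over 40 N, if the wrist force passes 120 N, or if a joint passes its speed limit or range.

## Working session

There is one attempt and no reset: what is moved stays moved. The work goes in short steps, each a Python script; the robot and the scene stay as the last script left them, time stands still between calls to the robot, and variables do not carry over. Pictures are saved under pics/ and viewed, at most 10 in all, crops included, and the job is handed in when it is done.

```bash
mkdir -p pics; ls; python3 - <<'E'
from station import *
import cv2
for n in("scene","top"):
    im=read_camera(n); cv2.imwrite(f"pics/{n}0.png",im[...,::-1]); i=camera_info(n); print(n,i)
E
```

```text
pics
scene {'intrinsics': array([[382.94648075,   0.        , 314.68223961],
       [  0.        , 382.94648075, 202.03283459],
       [  0.        ,   0.        ,   1.        ]]), 'T': array([[ 0.89045891,  0.2934255 , -0.34782812,  0.26727011],
       [-0.45505657,  0.57842534, -0.67701377, -0.62628932],
       [ 0.0025395 ,  0.76113441,  0.6485892 ,  0.67756774],
       [ 0.        ,  0.        ,  0.        ,  1.        ]])}
top {'intrinsics': array([[519.50665383,   0.        , 315.39305447],
       [  0.        , 519.50665383, 200.86125311],
       [  0.        ,   0.        ,   1.        ]]), 'T': array([[-0.01440537,  0.98563816, -0.16825544,  0.3245546 ],
       [-0.99986827, -0.01545816, -0.00494892, -0.03027287],
       [-0.00747876,  0.16816199,  0.985731  ,  1.58432302],
       [ 0.        ,  0.        ,  0.        ,  1.        ]])}
```

View pics/scene0.png

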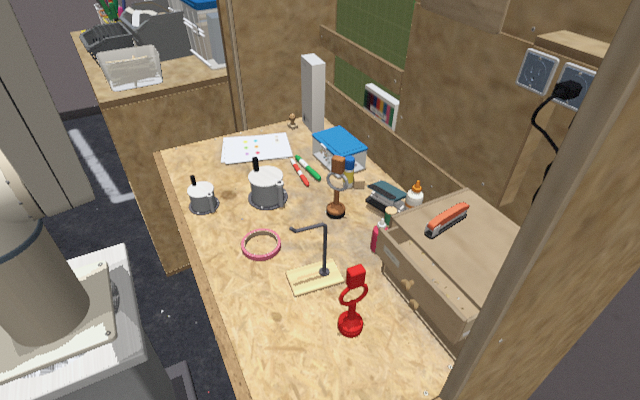

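View pics/top0.png

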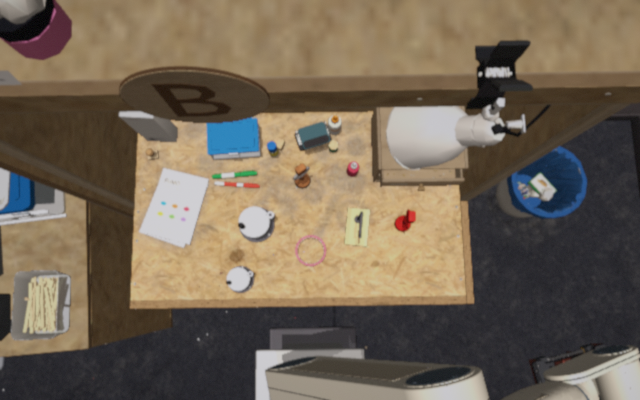

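Candidates: pots – large one at scene (266,187)/top (254,222), small one at scene (202,197)/top (238,279). Daubers – brown one at scene (337,187)/top (302,177), red one at scene (351,300)/top (405,222). I choose the large pot and the brown dauber. The hook stand is at scene (324,270)/top (359,226). Next, close crops to check.

```bash
python3 - <<'E'
import cv2
a=cv2.imread("pics/scene0.png")[145:295,230:390]; cv2.imwrite("pics/c1.png",cv2.resize(a,(800,750),interpolation=cv2.INTER_CUBIC)[:600+150]) 
a=cv2.imread("pics/scene0.png")[148:298,240:390]; cv2.imwrite("pics/c1.png",cv2.resize(a,(600,600),interpolation=cv2.INTER_CUBIC))
b=cv2.imread("pics/top0.png")[155:275,220:380]; cv2.imwrite("pics/c2.png",cv2.resize(b,(800,600),interpolation=cv2.INTER_CUBIC))
E
```

```text
(no output)
```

View pics/c1.png

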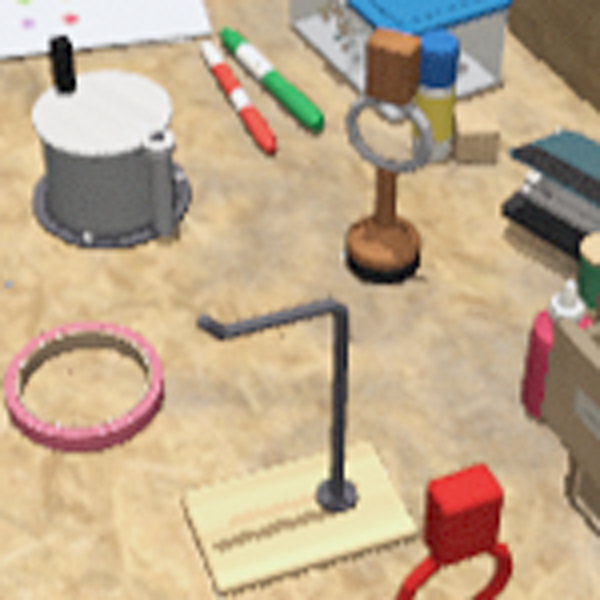

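View pics/c2.png

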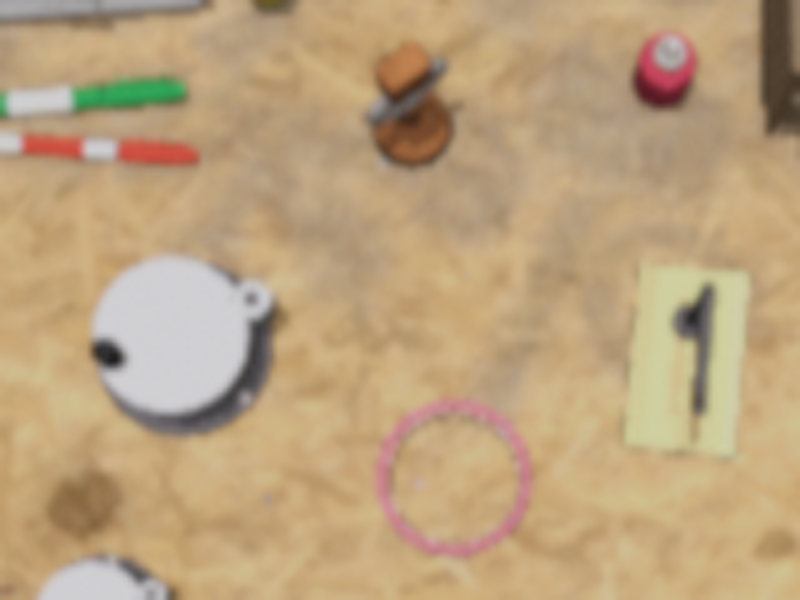

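The scene crop confirms the big pot: cover with knob top at c1 (62,40) and pivot at (160,138). The brown dauber stands at c1 (383,265), and the blue/yellow glue stick is close behind it. The hook prong runs from elbow (342,308) to tip (203,322). In the top crop, the dauber ring runs from (370,118) to (446,66). I fit the poses from these clicks.

```bash
cat > vis.py <<'E'
import numpy as np
from station import camera_info
I={n:camera_info(n) for n in("scene","top")}
def proj(n,P):
    T=I[n]["T"]; K=I[n]["intrinsics"]; c=(np.asarray(P)-T[:3,3])@T[:3,:3]
    c=c*[1,-1,-1]; p=c@K.T; return p[...,:2]/p[...,2:]
c1=lambda u,v:(240+u/4-.375,148+v/4-.375)
c2=lambda u,v:(220+u/5-.4,155+v/5-.4)
def rz(a): return np.array([[np.cos(a),-np.sin(a),0],[np.sin(a),np.cos(a),0],[0,0,1]])
def fr(p,l): return rz(p[2])@np.array(l)+[p[0],p[1],0]
E
cat > fit.py <<'E'
from vis import *
from scipy.optimize import least_squares
S,T="scene","top"
def cov(p,l): # cover local: origin pivot, -x to knob
    return rz(p[2])@(rz(p[3])@np.array(l)+[.052,0,0])+[p[0],p[1],0]
pot=[(cov,(0,0,.077),S,c1(160,138)),(cov,(-.088,0,.116),S,c1(62,40)),(cov,(-.052,0,.076),S,c1(103,113)),
 (fr,(0,0,.004),S,c1(111,195)),(cov,(0,0,.077),T,c2(252,300)),(cov,(-.052,0,.076),T,c2(171,336)),(cov,(-.088,0,.1),T,c2(108,353))]
dau=[(fr,(0,0,.106),S,c1(390,132)),(fr,(0,0,.034),S,c1(383,243)),(fr,(0,0,0),S,c1(383,258)),(fr,(0,.030,.106),T,c2(370,118)),
 (fr,(0,-.03,.106),T,c2(446,66)),(fr,(0,0,.028),T,c2(412,128)),(fr,(0,0,.176),T,c2(402,62))]
hk=[(fr,(0,0,.159),S,c1(342,308)),(fr,(-.062,0,.159),S,c1(222,332)),(fr,(-.074,0,.17),S,c1(204,322)),(fr,(0,0,.01),S,c1(338,492)),
 (fr,(0,0,.159),T,c2(708,290)),(fr,(-.074,0,.168),T,c2(699,410)),(fr,(0,0,.01),T,c2(686,322)),
 (fr,(-.08,.035,.01),S,c1(183,500)),(fr,(-.08,-.035,.01),S,c1(222,590)),(fr,(.035,-.035,.01),S,c1(415,522)),(fr,(.035,.035,.01),S,c1(362,445)),
 (fr,(.035,.035,.01),T,c2(640,266)),(fr,(.035,-.035,.01),T,c2(748,271)),(fr,(-.08,-.035,.01),T,c2(733,457)),(fr,(-.08,.035,.01),T,c2(626,444))]
for n,L,x0s in(("pot",pot,[(.5,.1,a,.1) for a in(-2,-.7,.5,2)]),("dauber",dau,[(.6,0,a) for a in(.5,1.0,-.7)]),("hook",hk,[(.5,-.1,a) for a in(0,1.5,3)])):
    f=lambda p:np.concatenate([proj(c,g(p,l))-uv for g,l,c,uv in L])
    r=min((least_squares(f,x0,loss="soft_l1") for x0 in x0s),key=lambda r:r.cost)
    print(n,np.round(r.x,4)); print(np.round(f(r.x).reshape(-1,2),1).tolist())
E
python3 fit.py
```

```text
pot [ 0.5231  0.1578 -1.1626 -0.0163]
[[-0.1, 0.5], [-0.5, -0.2], [0.0, -0.8], [-0.1, -0.1], [0.3, -0.2], [0.1, -0.4], [0.1, 0.0]]
dauber [0.6593 0.0175 0.5931]
[[-0.2, 0.1], [0.4, -5.4], [-0.1, 0.6], [-1.0, 0.8], [0.8, -0.3], [0.0, -1.4], [0.3, 0.7]]
hook [ 0.5351 -0.1499 -0.0879]
[[-0.1, -1.9], [0.2, 0.4], [-1.5, 0.4], [-0.4, 0.9], [0.1, -0.8], [0.6, 1.5], [0.6, -0.0], [-1.0, -2.0], [-0.1, -0.2], [1.4, 0.4], [1.6, -2.9], [-0.9, -0.9], [0.3, -0.3], [1.2, -0.0], [-0.5, 0.9]]
```

The fits are good to about 1 px. Now I swing the cover open by caging the knob loosely between the fingers.

```bash
cat > rob.py <<'E'
import numpy as np, cv2
from scipy.spatial.transform import Rotation as R
from station import *
POT=np.array([.5231,.1578]); PY=-1.1626; PIV=POT+.052*np.array([np.cos(PY),np.sin(PY)])
DAU=np.array([.6593,.0175]); DY=.5931
HK=np.array([.5351,-.1499]); HY=-.0879
def quat(yaw): # tool down, tool x at world angle yaw
    return np.roll((R.from_euler("z",yaw)*R.from_euler("x",np.pi)).as_quat(),1)
def knob(q,z): # q cover angle
    a=PY+np.pi+q; return [PIV[0]+.088*np.cos(a),PIV[1]+.088*np.sin(a),z],a
def stand(x): return HK+x*np.array([np.cos(HY),np.sin(HY)])
def shot(n,name): cv2.imwrite(f"pics/{name}.png",read_camera(n)[...,::-1])
E
python3 - <<'E'
from rob import *
print(get_ee_rot(),quat(0),get_time())
best=None
for k in(-np.pi,0,np.pi):   # tool x radial
    s=[inverse_kinematics(knob(q,z)[0],quat(knob(q,z)[1]+k)) for q,z in((0,.25),(0,.088),(1.1,.088),(2.2,.088))]
    print(k,[None if a is None else np.round(a,2).tolist() for a in s])
for k in(0,np.pi):
  for p,y in((DAU,DY),(POT,DY),(stand(-.125),HY),(stand(-.042),HY)):
    a=inverse_kinematics([*p,.27],quat(y+k)); print(k,None if a is None else np.round(a,2))
E
```

```text
[-6.58565485e-04  9.93575432e-01  1.13169891e-01 -6.10843898e-05] [6.123234e-17 1.000000e+00 0.000000e+00 0.000000e+00] 0.1
-3.141592653589793 [None, None, [0.22, 0.42, 2.05, -0.0, 0.67, 1.86], [0.04, 0.45, 1.99, -0.0, 0.7, 0.58]]
0 [[0.34, 0.27, 1.79, -0.0, 1.08, -0.07], [0.34, 0.5, 1.89, -0.0, 0.75, -0.07], [0.22, 0.42, 2.05, 0.0, 0.67, -1.29], None]
3.141592653589793 [None, None, [0.22, 0.42, 2.05, -0.0, 0.67, 1.86], [0.04, 0.45, 1.99, -0.0, 0.7, 0.58]]
0 [ 0.01  0.43  1.51 -0.    1.21  0.99]
0 [ 0.27  0.25  1.76 -0.    1.13  1.25]
0 [-0.35  0.07  1.98 -0.    1.09  1.3 ]
0 [-0.31  0.2   1.83 -0.    1.11  1.35]
3.141592653589793 [ 0.01  0.43  1.51  0.    1.21 -2.16]
3.141592653589793 [ 0.27  0.25  1.76  0.    1.13 -1.89]
3.141592653589793 [-0.35  0.07  1.98  0.    1.09 -1.84]
3.141592653589793 [-0.31  0.2   1.83  0.    1.11 -1.79]
```

```bash
cat >> rob.py <<'E'
def arc(q0,q1,z=.088,uf=10,n=8):
    for q in np.linspace(q0,q1,n+1)[1:]:
        p,a=knob(q,z)
        if movel(p,quat(a+.3-.27*q),v=.1,until_force=uf): print("force stop at",round(q,2)); return True
E
python3 - <<'E'
from rob import *
command_gripper(.36)
p,a=knob(0.02,.25); yaw=quat(a+.3)
move_pose(p,yaw)
print("hit",movel([p[0],p[1],.088],v=.12,until_force=6), get_tcp_pos())
arc(0.02,2.17)
print(get_tcp_pos(),get_ft_force(),get_time())
x=get_tcp_pos(); movel([x[0],x[1],.2],v=.2)
shot("scene","open"); print(get_time())
im=cv2.imread("pics/open.png")[148:298,180:390]; cv2.imwrite("pics/open_c.png",cv2.resize(im,(798,570)))
E
```

```text
hit False [0.50766928 0.19029372 0.08863213]
[0.49627319 0.03616783 0.087874  ] [ 0.31055965 -0.75556485 -0.31039977] 8.7333
9.4917
```

View pics/open_c.png

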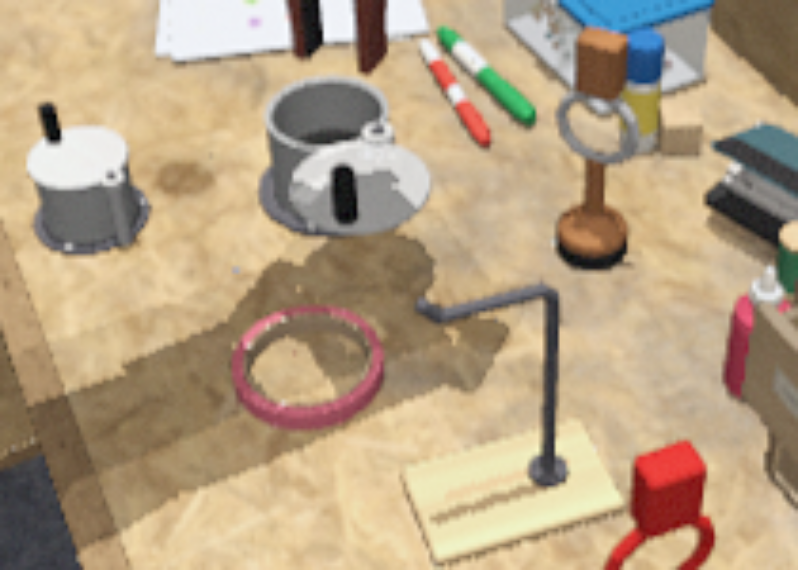

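The cover is fully aside, with its knob at crop (345,195), and the pot's mouth is clear. Next I grasp the dauber.

```bash
python3 - <<'E'
from rob import *
Q=quat(DY+np.pi)
command_gripper(.75)
move_pose([*DAU,.25],Q)
print("hit",movel([*DAU,.141],v=.12,until_force=5))
command_gripper(0.0); print(get_grip_width()*88,get_finger_force(),get_time())
movel([*DAU,.29],v=.15); print(get_grip_width()*88,get_ft_force(),get_tcp_pos())
shot("scene","lift"); shot("top","lift_t")
im=cv2.imread("pics/lift.png")[70:240,240:400]; b=cv2.imread("pics/lift_t.png")[100:270,220:380]
cv2.imwrite("pics/lift_c.png",cv2.resize(np.hstack([im,b]),(800,425),interpolation=cv2.INTER_CUBIC))
E
```

```text
hit False
30.36143152277046 29.999180138111115 12.625
30.404908527222318 [ 1.23894962 -0.73663684 -1.66400355] [0.65863938 0.01748198 0.28879281]
```

View pics/lift_c.png

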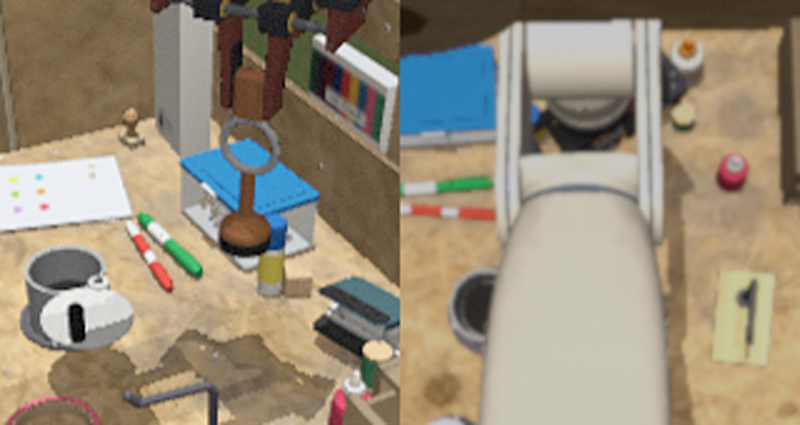

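The dauber is held squarely (30.4 mm wide) with its head at about crop (245,240), clear of everything. Now the dip.

```bash
python3 - <<'E'
from rob import *
Q=quat(DY+np.pi)
movel([*POT,.29],Q,v=.2)
print("hit",movel([*POT,.141+.038],v=.12,until_force=4),get_tcp_pos(),get_ft_force())
h=movel([*POT,.141+.012],v=.025,until_force=14)
wait(.3)
print(h,get_tcp_pos()[2]-.141,get_ft_force(),get_grip_width()*88)
movel([*POT,.30],v=.15)
print(get_ft_force(),get_grip_width()*88,get_time())
E
```

```text
hit False [0.52368349 0.15788798 0.17964694] [ 0.15719245  1.24645177 -1.06730507]
True 0.021862598857795568 [-0.01478597 -0.69977144  6.22953262] 29.72325321218482
[ 0.1012388   0.03390205 -0.46004341] 30.081595770493298 18.1333
```

The pad reached its stop: head at 21.9 mm with about 7 N. Now to the hook's front.

```bash
python3 - <<'E'
from rob import *
Q=quat(HY+np.pi)
move_pose([*stand(-.125),.30],Q)
movel([*stand(-.125),.141+.058],v=.15)
shot("scene","pre"); shot("top","pre_t")
from vis import proj
# predicted ring centre/opening points and prong tip
b=np.array([*get_tcp_pos()[:2],.058])
im=cv2.imread("pics/pre.png"); 
c,s=np.cos(HY),np.sin(HY)
for t in np.linspace(0,2*np.pi,12,endpoint=False):
    P=b+[-s*.026*np.cos(t),c*.026*np.cos(t),.106+.026*np.sin(t)]
    u=proj("scene",P); im[int(round(u[1])),int(round(u[0]))]=(0,255,0)
for x,z in((-.074,.173),(-.062,.163),(-.042,.163),(0,.163)):
    u=proj("scene",[*stand(x),z]); im[int(round(u[1])),int(round(u[0]))]=(0,0,255)
cv2.imwrite("pics/pre_c.png",cv2.resize(im[180:310,230:390],(738,600),interpolation=cv2.INTER_NEAREST))
print(get_tcp_pos(),get_time())
E
```

```text
[ 0.41139364 -0.13906266  0.19992501] 20.2667
```

View pics/pre_c.png

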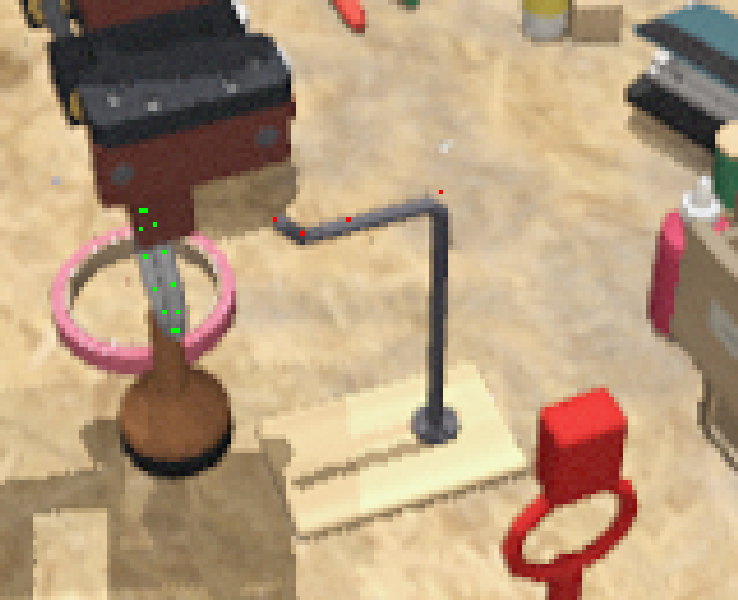

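The ring is edge-on to the prong, and the ring and prong tip both match the predicted points (within ~2 px). I thread it, lower it and release.

```bash
python3 - <<'E'
from rob import *
print("hit",movel([*stand(-.042),.199],v=.06,until_force=4),get_ft_force())
print("down",movel([*stand(-.042),.141+.030],v=.02,until_force=1.5),get_tcp_pos(),get_ft_force(),get_time())
shot("scene","hang")
im=cv2.imread("pics/hang.png"); cv2.imwrite("pics/hang_c.png",cv2.resize(im[150:300,250:410],(640,600),interpolation=cv2.INTER_CUBIC))
E
```

```text
hit False [-0.13638631  0.57659504 -0.62718911]
down True [ 0.49325254 -0.14623317  0.17577819] [-1.40557006 -0.14464037  5.4702441 ] 22.8583
```

View pics/hang_c.png

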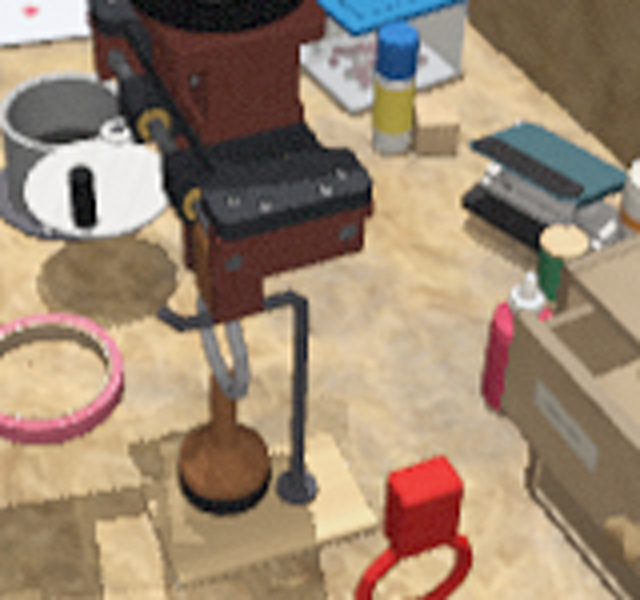

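The prong passes through the ring, and the contact height (162.8 mm) matches the seat. I release and retreat upward.

```bash
python3 - <<'E'
from rob import *
x=get_tcp_pos(); movel([x[0],x[1],x[2]+.0005],v=.02); print(get_ft_force())
command_gripper(.45); command_gripper(.7)
x=get_tcp_pos(); movel([x[0],x[1],.30],v=.12)
move_pose([knob(2.17,.25)[0][0],knob(2.17,.25)[0][1],.25],quat(knob(2.17,.25)[1]+.3-.27*2.17))
a=read_camera("scene"); wait(.4); b=read_camera("scene")
print("moved px",(np.abs(a.astype(int)-b).max(2)>25)[190:300,250:410].sum(),get_time())
cv2.imwrite("pics/rel_c.png",cv2.resize(b[150:300,230:390,::-1],(640,600),interpolation=cv2.INTER_CUBIC))
E
```

```text
[-0.16099679  0.1478065  -0.06395367]
moved px 12 26.5667
```

View pics/rel_c.png

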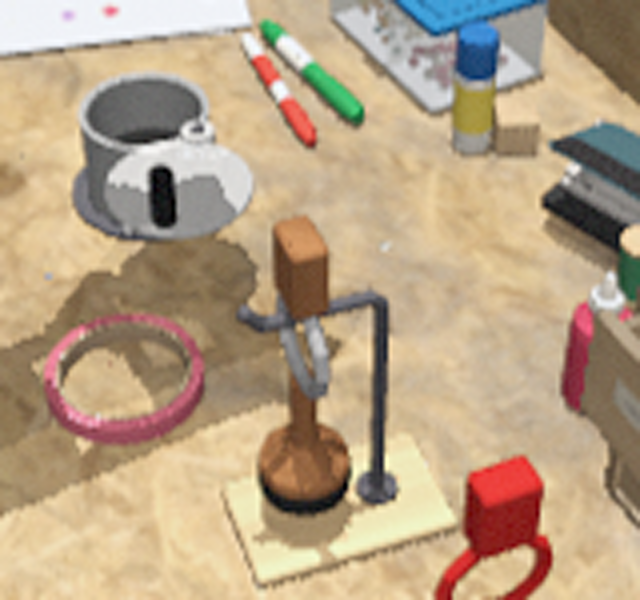

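The dauber hangs upright on the prong, clear of the base. I let it settle, then swing the cover shut to its stop.

```bash
python3 - <<'E'
from rob import *
command_gripper(.36); wait(4)
a=read_camera("scene"); wait(.35); b=read_camera("scene")
print("moved px",(np.abs(a.astype(int)-b).max(2)>25)[190:300,250:410].sum(),get_time())
p,ang=knob(2.16,.088)
print("hit",movel(p,v=.12,until_force=6))
arc(2.16,.12)
print(arc(.12,-.2,uf=6,n=4),get_tcp_pos(),get_ft_force())
x=get_tcp_pos(); k=knob(0.0,.088)[0]
movel(k,v=.05); movel([k[0],k[1],.26],v=.15)
print(get_time()); movej([-.2+get_joint_pos()[0]*0-.0+.9,*get_joint_pos()[1:]]) if False else None
shot("scene","end"); im=cv2.imread("pics/end.png")
cv2.imwrite("pics/end_c.png",cv2.resize(im[140:300,180:390],(787,600),interpolation=cv2.INTER_CUBIC))
E
```

```text
moved px 2 31.6667
hit False
None [0.51981787 0.19383721 0.08689585] [-13.94257665  -6.39665922   9.82510675]
38.9667
```

View pics/end_c.png

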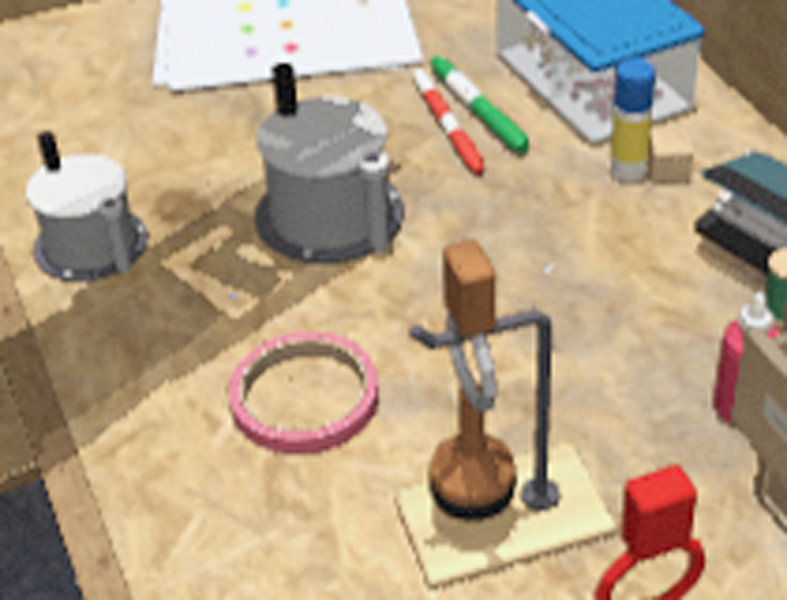

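The cover pressed on its stop with about 15 N. The knob sits where it did when shut, the dauber hangs still, and the bystanders have not moved. Handing in.

```bash
python3 -c "
from station import *
print(job_done(),get_time())"
```

```text
the job is handed in; nothing more can be done
the job is handed in; nothing more can be done
```

The job is handed in at about 39 s of the 72 s allowed: the cover was swung aside, the dauber dipped with the pad pressed to its stop, the dauber hung still on the hook, and then the cover was pushed fully shut; the tape roll, glue stick and squeeze bottle were left where they stood.

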